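# Latch the wet-panel carrier

### The arm

A 6-joint arm with a two-finger parallel gripper is mounted at the origin on the work surface. World frame = base frame: x ahead of the robot, y to its left, z up, the work surface at z = 0. Lengths are in m, angles in rad, forces in N, time in s.
With the tool pointing down it reaches from about 0.325 to 0.925 m from the base axis. Payload 3.1 kg.
Tool frame: the origin (TCP) lies midway between the tips of the shut fingers; the grasp point (between the pads) lies 19 mm behind it; z points along the fingers, x is the direction in which the jaws open and shut, and the axes are right-handed (so a half turn about z gives the same grasp; the last joint's range is limited). The gripper opens to 85 mm and grips with 20 to 120 N. Pads are 22 mm wide; open, the fingers measure 114 mm over their backs; the gripper's body (76 mm by 85 mm) begins 54 mm behind the grasp point. The pads swing forward as they close: fully open they stand 13 mm farther back than shut.
Start: joints at [1.041, 0.217, 1.613, -0, 1.311, -0.112], TCP at [0.254, 0.571, 0.231] pointing down, gripper open.
Joint ranges: [-2.75, 2.75], [-0.78, 2.1], [0.31, 2.55], [-1.13, 4.27], [0.13, 2.63], [-2.58, 2.58]. Speed limits (rad/s): [2.79, 2.79, 3.14, 3.14, 3.14, 3.14].

### API

Orientations are given as a unit quaternion [w, x, y, z].
In Python, from cell import env, optics, finder gives the robot as it stands.
- The arm moves only by the shell command python3 -m pendant 'ROWS'. ROWS is JSON, a list of rows, each an object with "claw": the closure in counts, from 0 (fully open) to 255 (shut); "slide": the shift along the tool's x, y, z in m, a list of three; "turn": the turn, a rotation vector about the tool's x, y, z in rad, a list of three. A call has exactly 8 rows; each row shifts and turns the commanded pose from where the row before left it, along the tool's axes as they then stand; what a row does not reach is not made up. A row lasts 1/12 s, in which the tool goes at most 41.7 mm and 7.16 degrees, less where a joint would pass 70% of its speed; a pose out of reach is approached as far as the arm can. A call is refused whole if a number of a shift passes 0.0417 or a number of a turn 0.125, either way. A call with a gripper value outside its range is refused whole. The fingers move at their own pace and stop on an object; the grip force is fixed at half the most. Time passes only in rows, so rows that do not move let the fingers close, or fill a call up. It gives the time, the measured TCP pose, the force and the opening at its end, in the units of the state.
- env.get_obs(): the state, without advancing time (a new reading comes with each control period).
- optics.camera(name): name is "side" or "top" or "wrist"; returns a dict with "color" (400x640x3 uint8, red, green, blue), "depth" (400x640 float32, m along the optical axis (not along the pixel's ray), 0 where there is no reading), "fx", "fy", "cx", "cy" (pixels), "rvec" (rotation vector, rad) and "tvec" (3), from world to camera coordinates, as OpenCV has them; the wrist camera has in their place "tool_from_camera" (4x4, takes a point from camera to tool coordinates, whose origin is the TCP and whose axes are the tool frame's). Camera axes: x right, y down, z forward; pixel columns grow to the right and rows downward; lengths in m; the calibration is good to about 2 mm. A picture is of the moment at which its call begins: read the wrist's pose just before it.
- env.close_job(): hands the job in, once; it reports no verdict.
Trained networks look in a picture, given as the dict that the camera call returned (one of the last four; its "shot" number tells which), for a name from the list of things; names that differ only in an ending like _2 or _b are one class to them, and where a whole thing is asked for, a point or a joint stands for the part that bears it (a point fixed in the world has none). Each returns a list of dicts, best first, with "conf" (0 to 1); they miss things now and then, are a little off and sometimes report something else, mostly with a low value. They report only what shows in the picture. A call takes as long as a camera call.
- finder.masks_of(picture, thing): "pixels" (400x640 bool, what is visible of it) and "rect" ([left, top, right, bottom] as shares, 0 to 1, of the picture: columns of its width, rows of its height, round what is visible of it).
- finder.landmark_of(picture, thing): "xy" ([column, row] as shares, 0 to 1, of the picture: columns of its width, rows of its height: a listed point, or the origin of a listed thing).
The state is a dict: "t": time; "joints": joint angles; "joint_velocities": joint speeds; "joint_torque": joint torques, N m; "tcp_pos": TCP position; "tcp_rot": TCP orientation; "contact_force": force on the tool from outside, world axes, zero at the start; "moment": the same for the moment, N m; "grip_width": opening from 0.0 (shut) to 1.0 (fully open).
Only numpy, scipy, OpenCV 4.12 (cv2) and the standard library are available. Lean on these libraries where they do the work, as an engineer would, in place of code of your own. Each camera call takes 0.05 s, during which the arm holds its last target. There are 200 camera calls.

### The job

The door of the wooden wet-panel carrier is standing slightly ajar. Hook its brass toggle-latch loop over the steel hook on the door, then press the red lever down until it is fully home and the door is pulled tight, and set it with a firm push of about 15 N held for half a second. Never push on the carrier or its light latch with more than 22 N; let go at the end, and leave the jar, the tape and the mug where they stand.

Things in the scene. Friction and masses are not known exactly. Their poses are not given: they have to be found in the camera images.
- carrier: Upright plywood box fixed to the table, 95 mm deep (x), 280 wide (y), 170 high; its 24 mm thick door is on the -x side. Origin on the table: box from x -45 to +50 mm, shut door -69 to -45 mm. z up, y along the width. The toggle latch sits on the top face at y = 0, pivots parallel to y. More than 22 N pushed on carrier, door or latch damages it.
- door (a joint): Door angle about its lower edge (12 mm over the table, x = -53 mm): 0 when drawn tight, about 0.064 rad when ajar as now (its hook stands 11 mm out). A springy foam seal pushes it out: no force when ajar, about 50 N at the hook when tight (4.6 N per mm).
- lever (a joint): 0 = lying flat on the box, pointing +x (fully home, hard stop); grows as the lever is swung up and over towards the door; hard stop at 1.7 rad, just past upright. Its stiff pivot (0.12 N m) keeps it where it is left. Closing it hooked takes up to about 8 N at the red pad; it does not snap down by itself but has to be pressed home.
- bail (a joint): Angle of the wire loop (bail, 35 g) about its pin in the lever: 0 = folded along the lever (its stop), grows as it swings over towards the door; pi = opposite to the lever. Lever angle plus this angle = its angle above the +x horizon. A light friction (0.009 N m) holds it within about 35 degrees of upright; beyond that it drops under its own weight.
- lever_pivot (a point): Pivot axis of the lever, fixed on the carrier: 11 mm to the -x side of its origin, 180 mm over the table (10 mm over the box top), y = 0.
- lever_pad (a point): Top of the red pad at the lever's end, 50 mm from the pivot along the lever and 8 mm above the pivot when home (18 mm over the box top); pad 22 mm long, 28 wide; the lever is 58 mm long from its pivot, 26 wide. On the raised lever the pad's top faces the door.
- bail_bar (a point): Middle of the brass loop's cross bar (5 mm thick, 40 long in y), 62 mm from the loop's pin; the pin is on the lever, 14 mm from its pivot towards the pad and 2 mm under the pivot line. Two 4 mm side wires at y = +-20 mm straddle the lever. A finger tab, 26 mm wide, goes on 26 mm past the bar, bent up 25 degrees when the loop lies on the door.
- keeper (a point): Steel hook on an 8 mm plinth on the door's top edge: a post 24 mm wide with a round lip 8 mm thick that juts 5 mm outwards (-x), its top 22.5 mm over the door. Point: outer face of the post, 2.5 mm over the plinth. Hooked, the bar lies here, under the lip, on the plinth. The lip is in the way: pressing the tab down (about 10 N, lever back at its stop) snaps the bar past it.
- jar_mid (a point): Glass jar with steel cap, 64 mm across, 85 mm high; this point is its centre.
- tape_mid (a point): Roll of orange tape lying flat, 84 mm across, 25 mm high; this point is its centre.
- mug_mid (a point): White mug, 76 mm across without its handle, 85 mm high; this point is its centre.

How it is judged:
On the way, in this order (a step that is already met when the one before it is completed fails the run):
1. the loop's cross bar lies hooked under the lip of the hook, on the plinth (x of bail_bar in the frame of keeper between -0.012 and 0 m and z of bail_bar in the frame of keeper between -0.005 and 0.003 m), for 0.2 s.
2. the lever lies home and is pressed there with more than 10 N (value of joint lever below 0.05 rad and value of joint door below 0.008 rad and contact force between the fingers and carrier above 10 N), for 0.2 s.
At the end, for the whole second after the job is handed in: The loop is still hooked (its bar on the outer side of the hook's post, less than 4 mm above the keeper point, so under the lip), the lever lies home within 0.05 rad and the door is drawn tight within 0.008 rad (value of joint lever below 0.05 rad and value of joint door below 0.008 rad and x of bail_bar in the frame of keeper below 0 m and z of bail_bar in the frame of keeper below 0.004 m); the robot touches nothing.
It fails at once if the robot pushes on the carrier, its door or its latch with more than 22 N (contact force between any of the fingers, the arm and carrier above 22 N).
It fails at once if the jar, the tape or the mug is shifted by more than 20 mm (distance of any of jar_mid, tape_mid, mug_mid from where it was at the start of the episode above 0.02 m).
It also fails if it takes over 72 s, if anything falls off the work surface, if the arm or the gripper's body presses on something with over 40 N, if the wrist force passes 120 N, or if a joint passes its speed limit or range.

## Working session

There is one attempt and no reset: what is moved stays moved. The work goes in short steps, Python scripts to look and compute and a shell command to move; the robot and the scene stay as the last step left them, time stands still between calls to the robot, and variables do not carry over. Pictures are saved under pics/ and viewed, about 8 in all and at most 12, crops included, and the job is handed in when it is done.

```bash
mkdir -p pics; ls
cat > h.py <<'E'
import numpy as np, cv2
from cell import env, optics, finder
from scipy.spatial.transform import Rotation as R
def cam(n):
    o=env.get_obs(); p=optics.camera(n)
    if n=="wrist":
        q=o["tcp_rot"]; T=np.eye(4); T[:3,:3]=R.from_quat([q[1],q[2],q[3],q[0]]).as_matrix(); T[:3,3]=o["tcp_pos"]
        p["W"]=T@p["tool_from_camera"]
    else:
        T=np.eye(4); T[:3,:3]=cv2.Rodrigues(np.array(p["rvec"],float))[0]; T[:3,3]=np.ravel(p["tvec"]); p["W"]=np.linalg.inv(T)
    return p
def pts(p,u,v,d=None):
    u=np.asarray(u,float);v=np.asarray(v,float)
    if d is None: d=p["depth"][v.astype(int),u.astype(int)]
    c=np.stack([(u-p["cx"])/p["fx"]*d,(v-p["cy"])/p["fy"]*d,d],-1)
    return c@p["W"][:3,:3].T+p["W"][:3,3]
def proj(p,X):
    c=(np.asarray(X)-p["W"][:3,3])@p["W"][:3,:3]
    return np.stack([c[...,0]/c[...,2]*p["fx"]+p["cx"],c[...,1]/c[...,2]*p["fy"]+p["cy"]],-1)
def save(p,f,crop=None,s=1):
    im=p["color"][...,::-1]
    if crop: im=im[crop[1]:crop[3],crop[0]:crop[2]]
    cv2.imwrite("pics/"+f,cv2.resize(im,None,fx=s,fy=s,interpolation=cv2.INTER_CUBIC))
E
python3 - <<'E'
from h import *
o=env.get_obs(); print(o["t"],o["tcp_pos"],o["tcp_rot"],o["contact_force"])
ims=[]
for n in ["side","top"]:
    p=cam(n); ims.append(p["color"])
    print(n,p["fx"],p["W"][:3,3].round(3),p["W"][:3,2].round(3))
    for t in ["carrier","lever_pivot","lever_pad","bail_bar","keeper","jar_mid","tape_mid","mug_mid"]:
        for r in finder.landmark_of(p,t)[:1]:
            u,v=np.array(r["xy"])*[640,400]
            print(t,round(r["conf"],2),round(u),round(v),pts(p,min(u,639),min(v,399)).round(3))
cv2.imwrite("pics/a.png",cv2.resize(np.vstack(ims)[...,::-1],(480,600)))
for n,i in zip("st",ims): cv2.imwrite(f"pics/{n}.png",i[...,::-1])
E
```

```text
pics
0.0 [0.25317831 0.57053383 0.22995503] [ 5.36946286e-04  8.38376484e-01  5.45090290e-01 -1.07616690e-03] [-0.02075221  0.219974    0.06052916]
side 459.11838150399535 [0.565 0.658 0.915] [ 0.083 -0.623 -0.778]
carrier 0.74 342 196 [0.616 0.023 0.165]
lever_pivot 0.62 350 144 [ 0.616 -0.108  0.196]
lever_pad 0.78 347 128 [ 0.625 -0.118  0.233]
bail_bar 0.54 341 123 [ 0.648 -0.204  0.17 ]
keeper 0.94 376 144 [ 0.557 -0.126  0.188]
jar_mid 0.86 283 186 [ 0.769 -0.065  0.071]
mug_mid 0.61 361 267 [0.554 0.093 0.006]
top 409.17174986656687 [0.442 0.041 1.147] [ 0.177  0.015 -0.984]
carrier 0.93 386 207 [ 0.595 -0.102  0.169]
lever_pivot 0.56 394 200 [ 0.61  -0.118  0.195]
lever_pad 0.54 401 192 [ 0.623 -0.129  0.226]
bail_bar 0.54 394 184 [ 0.633 -0.11   0.255]
keeper 0.85 405 223 [ 0.556 -0.142  0.192]
jar_mid 0.66 378 152 [ 0.758 -0.098  0.084]
tape_mid 0.86 470 189 [ 0.674 -0.366  0.001]
mug_mid 0.67 304 228 [0.562 0.105 0.003]
```

Run:
```python
import cv2,numpy as np
s=cv2.imread("pics/s.png")[80:300,220:500];t=cv2.imread("pics/t.png")[100:320,260:540]
cv2.imwrite("pics/b.png",cv2.resize(np.hstack([s,t]),(800,314),interpolation=cv2.INTER_CUBIC))
```

```text
(no output)
```

View pics/a.png

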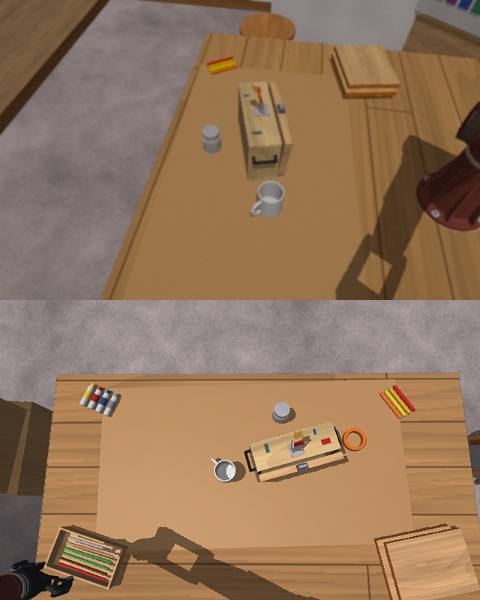

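Run:
```python
from h import *
from scipy.optimize import least_squares
p=cam("top")
m=finder.masks_of(p,"carrier")[0]; print(m["conf"],m["pixels"].sum(),m["rect"])
v,u=np.nonzero(m["pixels"]&(p["depth"]>0)); X=pts(p,u,v)
k=(abs(X[:,2]-.17)<.007); Y=X[k]; print(k.sum(),np.median(Y[:,2]))
# top incl door top
r=cv2.minAreaRect(Y[:,:2].astype(np.float32)); print(r, cv2.boxPoints(r).round(3))
for n in["jar_mid","tape_mid","mug_mid"]:
    m=finder.masks_of(p,n)[0]; v,u=np.nonzero(m["pixels"]&(p["depth"]>0)); Z=pts(p,u,v); Z=Z[Z[:,2]>.01]
    print(n,m["conf"],Z.min(0).round(3),Z.max(0).round(3))
```

```text
0.71 6628 [0.5091, 0.4092, 0.7202, 0.6092]
5175 0.16938050499751078
((0.6110260486602783, -0.12550252676010132), (0.1300000101327896, 0.2808544337749481), 15.716924667358398) [[ 0.51  -0.008]
 [ 0.586 -0.278]
 [ 0.712 -0.243]
 [ 0.636  0.027]]
jar_mid 0.6 [ 0.745 -0.12   0.01 ] [ 0.806 -0.06   0.09 ]
tape_mid 0.96 [ 0.639 -0.408  0.01 ] [ 0.722 -0.324  0.03 ]
mug_mid 0.72 [0.519 0.074 0.01 ] [0.602 0.164 0.09 ]
```

The overview shows the carrier mid-table with its latch raised. The mug stands at its left end, the jar behind it and the tape at its right end. The long axis is yawed about 15.7°, which puts the origin near (0.625, -0.121).

View pics/b.png

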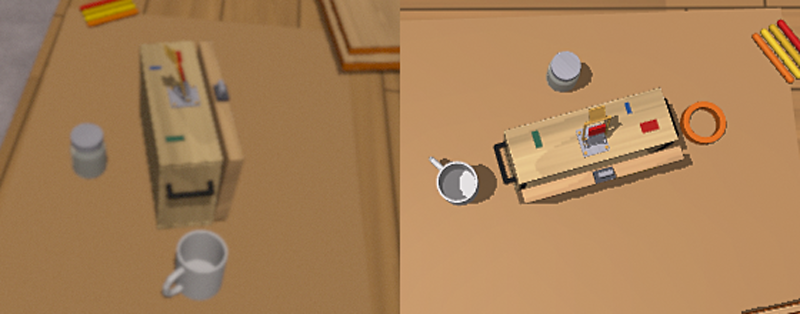

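```bash
python3 -m pendant '[{"claw":255,"slide":[0,0,-0.04],"turn":[0,0,0]},{"claw":255,"slide":[0,0,-0.04],"turn":[0,0,0]},{"claw":255,"slide":[0,0,-0.04],"turn":[0,0,0]},{"claw":255,"slide":[0,0,-0.04],"turn":[0,0,0]},{"claw":255,"slide":[-0.03,0.025,0],"turn":[0,0,-0.115]},{"claw":255,"slide":[-0.03,0.025,0],"turn":[0,0,-0.115]},{"claw":255,"slide":[-0.03,0.025,0],"turn":[0,0,-0.115]},{"claw":255,"slide":[-0.03,0.025,0],"turn":[0,0,-0.115]}]'; python3 -m pendant '[{"claw":255,"slide":[-0.035,0,0],"turn":[0,0,-0.115]},{"claw":255,"slide":[-0.035,0,0],"turn":[0,0,-0.115]},{"claw":255,"slide":[-0.035,0,0],"turn":[0,0,0]},{"claw":255,"slide":[-0.035,0,0],"turn":[0,0,0]},{"claw":255,"slide":[-0.035,0,0],"turn":[0,0,0]},{"claw":255,"slide":[-0.035,0,0],"turn":[0,0,0]},{"claw":255,"slide":[-0.035,0,0],"turn":[0,0,0]},{"claw":255,"slide":[-0.035,0,0],"turn":[0,0,0]}]'
```

```text
t: 1.82
tcp_pos: [0.3204, 0.4308, 0.3921]
tcp_rot: [0.0, 0.69, 0.724, 0.001]
contact_force: [1.1, 0.4, 0.9]
grip_width: 0.0
t: 2.48
tcp_pos: [0.3836, 0.1587, 0.3916]
tcp_rot: [0.0, 0.605, 0.796, 0.0]
contact_force: [1.3, 0.5, 0.6]
grip_width: -0.007
```

The crop shows the lever raised with its red pad, and the brass loop folded up behind it. The hook is on the door side at crop (605,174). The tool axes now match the carrier: tool x is carrier +y, tool y is carrier +x. Next I move over the latch.

```bash
python3 -m pendant '[{"claw":255,"slide":[-0.04,0.012,0],"turn":[0,0,0]},{"claw":255,"slide":[-0.04,0.012,0],"turn":[0,0,0]},{"claw":255,"slide":[-0.04,0.012,0],"turn":[0,0,0]},{"claw":255,"slide":[-0.04,0.012,0],"turn":[0,0,0]},{"claw":255,"slide":[-0.04,0.012,0],"turn":[0,0,0]},{"claw":255,"slide":[-0.04,0.012,0],"turn":[0,0,0]},{"claw":255,"slide":[-0.04,0.012,0],"turn":[0,0,0]},{"claw":255,"slide":[-0.04,0.012,0],"turn":[0,0,0]}]'
python3 - <<'E'
from h import *
p=cam("wrist"); print(p["tool_from_camera"].round(3),p["fx"],p["W"][:3,3])
save(p,"w1.png")
yaw=np.radians(15.7); C=np.array([.6254,-.1214]); A=np.array([[np.cos(yaw),np.sin(yaw)],[-np.sin(yaw),np.cos(yaw)]])
for t in ["carrier","lever_pivot","lever_pad","bail_bar","keeper"]:
    for r in finder.landmark_of(p,t)[:1]:
        u,v=np.array(r["xy"])*[640,400]; X=pts(p,min(u,639),min(v,399)); print(t,round(r["conf"],2),round(u),round(v),(A@(X[:2]-C)).round(3),X[2].round(3))
d=p["depth"]; v,u=np.nonzero(d>0); X=pts(p,u,v); L=(X[:,:2]-C)@A.T
np.savez("w1.npz",u=u,v=v,L=L,z=X[:,2])
# profile slices at y~0 
for nm,lo,hi in [("y0",-.012,.012),("y+60",.05,.06),("y-60",-.06,-.05)]:
    k=(L[:,1]>lo)&(L[:,1]<hi)
    for a in np.arange(-.11,.08,.005):
        kk=k&(L[:,0]>a)&(L[:,0]<a+.005)
        if kk.sum(): print(nm,round(a+.0025,4),np.percentile(X[kk,2],[5,50,95]).round(4))
E
```

```text
t: 3.15
tcp_pos: [0.562, -0.1239, 0.3914]
tcp_rot: [0.0, 0.605, 0.796, 0.0]
contact_force: [1.2, 0.1, -0.3]
grip_width: -0.002
[[ 1.     0.001 -0.    -0.   ]
 [-0.001  0.951  0.31  -0.079]
 [ 0.001 -0.31   0.951 -0.144]
 [ 0.     0.     0.     1.   ]] 282.6648507666119 [ 0.48538689 -0.14515037  0.53557189]
carrier 0.67 311 186 [-0.042  0.007] 0.164
lever_pivot 0.96 308 212 [-0.013  0.003] 0.191
lever_pad 0.72 307 236 [0.    0.003] 0.232
keeper 0.72 308 173 [-0.067  0.003] 0.194
y0 -0.1075 [0.0007 0.0023 0.0041]
y0 -0.1025 [0.0015 0.0025 0.0035]
y0 -0.0975 [0.0009 0.0022 0.0033]
y0 -0.0925 [0.001  0.0024 0.0039]
y0 -0.0875 [0.0013 0.0022 0.0039]
y0 -0.0825 [0.484  0.4881 0.4905]
y0 -0.0775 [0.4383 0.4728 0.4832]
y0 -0.0725 [0.1794 0.4501 0.4831]
y0 -0.0675 [0.0499 0.4352 0.4527]
y0 -0.0625 [0.1901 0.4494 0.4507]
y0 -0.0575 [0.1794 0.4493 0.4507]
y0 -0.0525 [0.1712 0.4483 0.4534]
y0 -0.0475 [0.4445 0.4448 0.445 ]
y0 -0.0425 [0.1644 0.1711 0.173 ]
y0 -0.0375 [0.1706 0.1719 0.1729]
y0 -0.0325 [0.1707 0.1721 0.173 ]
y0 -0.0275 [0.1714 0.1744 0.1756]
y0 -0.0225 [0.1733 0.1749 0.1761]
y0 -0
[... 1910 characters left out ...]
0425 [0.1632 0.1708 0.1729]
y-60 -0.0375 [0.1709 0.1719 0.1722]
y-60 -0.0325 [0.1712 0.1721 0.1727]
y-60 -0.0275 [0.1703 0.1716 0.1724]
y-60 -0.0225 [0.171  0.1717 0.1725]
y-60 -0.0175 [0.0445 0.1717 0.1725]
y-60 -0.0125 [0.0109 0.1713 0.1731]
y-60 -0.0075 [0.0114 0.1708 0.1726]
y-60 -0.0025 [0.171  0.1717 0.1725]
y-60 0.0025 [0.1708 0.1718 0.1727]
y-60 0.0075 [0.1708 0.1718 0.1725]
y-60 0.0125 [0.1705 0.172  0.1726]
y-60 0.0175 [0.1709 0.1718 0.1731]
y-60 0.0225 [0.1708 0.172  0.173 ]
y-60 0.0275 [0.1714 0.1718 0.1733]
y-60 0.0325 [0.1707 0.1719 0.1725]
y-60 0.0375 [0.1707 0.172  0.1732]
y-60 0.0425 [0.1712 0.1718 0.1729]
y-60 0.0475 [0.1706 0.1717 0.1725]
y-60 0.0525 [0.1707 0.172  0.1731]
```

View pics/w1.png

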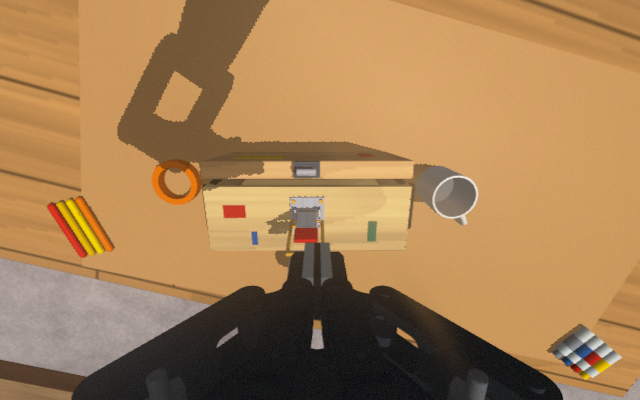

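The wrist view shows the lever leaning about 70° up, its red pad at pixel (306,236). The folded brass loop leans behind it, the hook is at (307,170), and the latch sits at carrier y ≈ +2 mm. I'll go down behind the latch and push the lever to its stop first.

```bash
cat > st.py <<'E'
from h import *
yaw=np.radians(15.7); C=np.array([.6254,-.1214]); A=np.array([[np.cos(yaw),np.sin(yaw)],[-np.sin(yaw),np.cos(yaw)]])
if __name__=="__main__":
    o=env.get_obs(); f=np.array(o["contact_force"]); x=np.array(o["tcp_pos"])
    print("t %.2f"%o["t"],"C xy mm",(1e3*A@(x[:2]-C)).round(1),"z",(x[2]*1e3).round(1),"Fc",(A@f[:2]).round(1),f[2].round(1))
E
python3 -m pendant '[{"claw":255,"slide":[-0.003,0.0325,0],"turn":[0,0,0]},{"claw":255,"slide":[-0.003,0.0325,0],"turn":[0,0,0]},{"claw":255,"slide":[-0.003,0.0325,0],"turn":[0,0,0]},{"claw":255,"slide":[-0.004,0.0325,0],"turn":[0,0,0]},{"claw":255,"slide":[0,0,0.0415],"turn":[0,0,0]},{"claw":255,"slide":[0,0,0.0415],"turn":[0,0,0]},{"claw":255,"slide":[0,0,0.0415],"turn":[0,0,0]},{"claw":255,"slide":[0,0,0.0415],"turn":[0,0,0]}]' >/dev/null; python3 st.py
python3 -m pendant '[{"claw":255,"slide":[0,-0.005,0],"turn":[0,0,0]},{"claw":255,"slide":[0,-0.005,0],"turn":[0,0,0]},{"claw":255,"slide":[0,-0.005,0],"turn":[0,0,0]},{"claw":255,"slide":[0,-0.005,0],"turn":[0,0,0]},{"claw":255,"slide":[0,-0.005,0],"turn":[0,0,0]},{"claw":255,"slide":[0,-0.005,0],"turn":[0,0,0]},{"claw":255,"slide":[0,-0.005,0],"turn":[0,0,0]},{"claw":255,"slide":[0,-0.005,0],"turn":[0,0,0]}]' >/dev/null; python3 st.py
python3 -m pendant '[{"claw":255,"slide":[0,-0.002,0],"turn":[0,0,0]},{"claw":255,"slide":[0,-0.002,0],"turn":[0,0,0]},{"claw":255,"slide":[0,-0.002,0],"turn":[0,0,0]},{"claw":255,"slide":[0,-0.002,0],"turn":[0,0,0]},{"claw":255,"slide":[0,-0.002,0],"turn":[0,0,0]},{"claw":255,"slide":[0,-0.002,0],"turn":[0,0,0]},{"claw":255,"slide":[0,-0.001,0],"turn":[0,0,0]},{"claw":255,"slide":[0,-0.001,0],"turn":[0,0,0]}]' >/dev/null; python3 st.py
```

```text
t 4.12 C xy mm [68.7  5.8] z 225.1 Fc [ 0.1 -0.6] -0.6
t 4.78 C xy mm [28.   3.3] z 226.7 Fc [0.4 0.3] -0.3
t 5.45 C xy mm [14.9  3.7] z 225.9 Fc [3.1 0.7] 2.1
```

```bash
python3 -m pendant '[{"claw":255,"slide":[0,-0.0015,0],"turn":[0,0,0]},{"claw":255,"slide":[0,-0.0015,0],"turn":[0,0,0]},{"claw":255,"slide":[0,-0.001,0],"turn":[0,0,0]},{"claw":255,"slide":[0,-0.001,0],"turn":[0,0,0]},{"claw":255,"slide":[0,-0.001,0],"turn":[0,0,0]},{"claw":255,"slide":[0,-0.001,0],"turn":[0,0,0]},{"claw":255,"slide":[0,-0.001,0],"turn":[0,0,0]},{"claw":255,"slide":[0,-0.001,0],"turn":[0,0,0]}]' >/dev/null; python3 st.py
python3 -m pendant '[{"claw":255,"slide":[0,-0.001,0],"turn":[0,0,0]},{"claw":255,"slide":[0,-0.001,0],"turn":[0,0,0]},{"claw":255,"slide":[0,-0.0005,0],"turn":[0,0,0]},{"claw":255,"slide":[0,-0.0005,0],"turn":[0,0,0]},{"claw":255,"slide":[0,-0.0005,0],"turn":[0,0,0]},{"claw":255,"slide":[0,-0.0005,0],"turn":[0,0,0]},{"claw":255,"slide":[0,0,0],"turn":[0,0,0]},{"claw":255,"slide":[0,0,0],"turn":[0,0,0]}]' >/dev/null; python3 st.py
```

```text
t 6.12 C xy mm [4.9 3.7] z 225.2 Fc [ 1.9 -0.2] 1.1
t 6.78 C xy mm [0.9 3.8] z 225.2 Fc [0.3 0.3] 1.4
```

Run:
```python
from st import *
p=cam("side"); save(p,"s2.png",(300,90,420,180),6)
p=cam("wrist"); save(p,"w2.png",(220,120,400,300),3)
a=cv2.imread("pics/s2.png"); b=cv2.imread("pics/w2.png"); 
cv2.imwrite("pics/c2.png",cv2.resize(np.hstack([a,cv2.copyMakeBorder(b,0,a.shape[0]-b.shape[0],0,0,0)]),None,fx=.62,fy=.62))
```

```text
(no output)
```

View pics/c2.png

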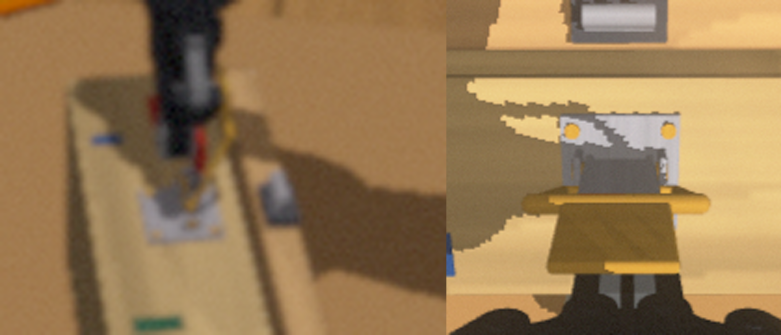

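The side view shows the finger behind the lever and the loop already swung forward of the red pad. The wrist view shows the loop's bar at crop row 203, now on the door side. I keep pushing slowly to the lever stop.

```bash
python3 -m pendant '[{"claw":255,"slide":[0,-0.0007,0],"turn":[0,0,0]},{"claw":255,"slide":[0,-0.0007,0],"turn":[0,0,0]},{"claw":255,"slide":[0,-0.0006,0],"turn":[0,0,0]},{"claw":255,"slide":[0,-0.0005,0],"turn":[0,0,0]},{"claw":255,"slide":[0,-0.0005,0],"turn":[0,0,0]},{"claw":255,"slide":[0,0,0],"turn":[0,0,0]},{"claw":255,"slide":[0,0,0],"turn":[0,0,0]},{"claw":255,"slide":[0,0,0],"turn":[0,0,0]}]' >/dev/null; python3 st.py
```

```text
t 7.55 C xy mm [-2.   3.8] z 225.1 Fc [ 1.1 -1.4] -0.3
```

```bash
python3 -m pendant '[{"claw":255,"slide":[0,-0.0007,0],"turn":[0,0,0]},{"claw":255,"slide":[0,-0.0007,0],"turn":[0,0,0]},{"claw":255,"slide":[0,-0.0006,0],"turn":[0,0,0]},{"claw":255,"slide":[0,-0.0005,0],"turn":[0,0,0]},{"claw":255,"slide":[0,0,0],"turn":[0,0,0]},{"claw":255,"slide":[0,0,0],"turn":[0,0,0]},{"claw":255,"slide":[0,0,0],"turn":[0,0,0]},{"claw":255,"slide":[0,0,0],"turn":[0,0,0]}]' >/dev/null; python3 st.py; python3 -m pendant '[{"claw":255,"slide":[0,-0.0007,0],"turn":[0,0,0]},{"claw":255,"slide":[0,-0.0007,0],"turn":[0,0,0]},{"claw":255,"slide":[0,-0.0006,0],"turn":[0,0,0]},{"claw":255,"slide":[0,-0.0005,0],"turn":[0,0,0]},{"claw":255,"slide":[0,0,0],"turn":[0,0,0]},{"claw":255,"slide":[0,0,0],"turn":[0,0,0]},{"claw":255,"slide":[0,0,0],"turn":[0,0,0]},{"claw":255,"slide":[0,0,0],"turn":[0,0,0]}]' >/dev/null; python3 st.py
```

```text
t 8.22 C xy mm [-4.6  4. ] z 225.2 Fc [ 0.8 -0.1] -1.4
t 8.88 C xy mm [-7.   3.9] z 225.3 Fc [1.8 0.5] -1.7
```

```bash
python3 -m pendant '[{"claw":255,"slide":[0,-0.0007,0],"turn":[0,0,0]},{"claw":255,"slide":[0,-0.0007,0],"turn":[0,0,0]},{"claw":255,"slide":[0,-0.0006,0],"turn":[0,0,0]},{"claw":255,"slide":[0,-0.0005,0],"turn":[0,0,0]},{"claw":255,"slide":[0,0,0],"turn":[0,0,0]},{"claw":255,"slide":[0,0,0],"turn":[0,0,0]},{"claw":255,"slide":[0,0,0],"turn":[0,0,0]},{"claw":255,"slide":[0,0,0],"turn":[0,0,0]}]' >/dev/null; python3 st.py
python3 - <<'E'
from st import *
p=cam("wrist"); save(p,"w3.png",(220,120,400,300),3)
v,u=np.nonzero(p["depth"]>0); X=pts(p,u,v); L=(X[:,:2]-C)@A.T; z=X[:,2]-.0018
k=(abs(L[:,1]-.003)<.011)&(z>.172)&(z<.3)
for a in np.arange(.172,.28,.006):
    kk=k&(z>a)&(z<a+.006)
    if kk.sum()>3: print(round(a+.003,3),kk.sum(),(np.percentile(L[kk,0],[5,50,95])*1e3).round(1))
E
```

```text
t 9.55 C xy mm [-7.5  3.9] z 225.4 Fc [7.4 0.1] -4.7
0.175 1155 [-77.4 -29.5 -14.8]
0.181 75 [-70.8 -59.5 -57.5]
0.187 114 [-71.  -63.7 -62.7]
0.193 361 [-70.5 -67.5 -64.4]
0.235 266 [-20.8 -18.4 -14.1]
0.241 237 [-18.9 -18.3 -14. ]
0.247 427 [-42.1 -18.6 -14.2]
0.253 564 [-41.7 -18.9 -14.3]
0.259 501 [-42.1 -41.1 -14.8]
0.265 808 [-42.5 -18.9   0.5]
0.271 1237 [-42.8 -21.   -2.3]
0.277 875 [-42.4 -19.7   0.1]
0.283 453 [-20.4 -19.6  -0.5]
```

View pics/w3.png

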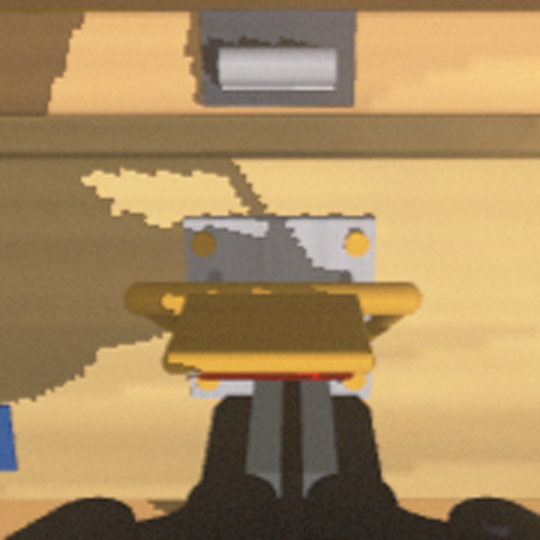

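The wrist view shows the lever at its stop (Fx 7.4 N). The loop stands about 25° past upright towards the door, and the hook lies straight ahead at crop (278,68). I raise the finger over the lever end and tip the loop over.

```bash
python3 -m pendant '[{"claw":255,"slide":[0,0.004,0],"turn":[0,0,0]},{"claw":255,"slide":[-0.001,0,-0.014],"turn":[0,0,0]},{"claw":255,"slide":[0,0,-0.013],"turn":[0,0,0]},{"claw":255,"slide":[0,-0.005,0],"turn":[0,0,0]},{"claw":255,"slide":[0,-0.005,0],"turn":[0,0,0]},{"claw":255,"slide":[0,-0.004,0],"turn":[0,0,0]},{"claw":255,"slide":[0,-0.004,0],"turn":[0,0,0]},{"claw":255,"slide":[0,-0.003,0],"turn":[0,0,0]}]' >/dev/null; python3 st.py; python3 -m pendant '[{"claw":255,"slide":[0,-0.003,0],"turn":[0,0,0]},{"claw":255,"slide":[0,-0.003,0],"turn":[0,0,0]},{"claw":255,"slide":[0,-0.003,0],"turn":[0,0,0]},{"claw":255,"slide":[0,-0.003,0],"turn":[0,0,0]},{"claw":255,"slide":[0,-0.003,0],"turn":[0,0,0]},{"claw":255,"slide":[0,-0.003,0],"turn":[0,0,0]},{"claw":255,"slide":[0,-0.003,0],"turn":[0,0,0]},{"claw":255,"slide":[0,-0.003,0],"turn":[0,0,0]}]' >/dev/null; python3 st.py
cat > prof.py <<'E'
from st import *
import sys
p=cam("wrist"); save(p,sys.argv[1],(220,100,400,300),3)
v,u=np.nonzero(p["depth"]>0); X=pts(p,u,v); L=(X[:,:2]-C)@A.T; z=X[:,2]-.0018
k=(abs(L[:,1]-.003)<.011)&(z>.165)&(z<.29)&(L[:,0]>-.13)
for a in np.arange(-.125,.03,.004):
    kk=k&(L[:,0]>a)&(L[:,0]<a+.004)
    if kk.sum()>3: print(round(a*1e3+2),kk.sum(),(np.percentile(z[kk],[5,50,95])*1e3).round(1))
E
python3 prof.py w4.png
```

```text
t 10.27 C xy mm [-27.6   3.1] z 251.7 Fc [ 0.2 -0.7] -0.6
t 10.93 C xy mm [-50.6   2.9] z 252.3 Fc [0.5 1. ] -0.2
-95 125 [202.6 203.7 204.7]
-91 159 [201.4 202.7 203.9]
-87 155 [199.8 200.9 202.2]
-83 153 [197.9 199.2 200.5]
-79 148 [196.6 197.5 198.8]
-75 127 [194.6 195.8 196.8]
-71 140 [193.8 194.8 195.7]
-67 112 [190.6 191.7 192.8]
-63 990 [191.5 275.2 288.8]
-59 555 [177.8 274.1 289.6]
-55 99 [169.  276.5 289.8]
-51 44 [288.9 289.5 289.9]
-47 39 [288.8 289.5 290. ]
-43 153 [166.2 169.8 289.9]
-39 130 [169.  170.1 289.6]
-35 107 [168.9 170.  170.8]
-31 137 [169.1 170.2 173.7]
-27 110 [171.9 172.9 174.1]
-23 105 [172.3 173.  174. ]
-19 24 [171.5 172.8 173.8]
```

The profile shows the loop has fallen: its bar rests on the lip at x ≈ -71 mm, z ≈ 192, and the tab rises outward to x = -97, z = 204. Now I press the tab.

```bash
python3 -m pendant '[{"claw":255,"slide":[0,-0.013,0],"turn":[0,0,0]},{"claw":255,"slide":[0,-0.013,0],"turn":[0,0,0]},{"claw":255,"slide":[0,-0.013,0.004],"turn":[0,0,0]},{"claw":255,"slide":[0,0,0.015],"turn":[0,0,0]},{"claw":255,"slide":[0,0,0.015],"turn":[0,0,0]},{"claw":255,"slide":[0,0,0.007],"turn":[0,0,0]},{"claw":255,"slide":[0,0,0.003],"turn":[0,0,0]},{"claw":255,"slide":[0,0,0],"turn":[0,0,0]}]' >/dev/null; python3 st.py; python3 -m pendant '[{"claw":255,"slide":[0,0,0.001],"turn":[0,0,0]},{"claw":255,"slide":[0,0,0.001],"turn":[0,0,0]},{"claw":255,"slide":[0,0,0.001],"turn":[0,0,0]},{"claw":255,"slide":[0,0,0.001],"turn":[0,0,0]},{"claw":255,"slide":[0,0,0.0005],"turn":[0,0,0]},{"claw":255,"slide":[0,0,0.0005],"turn":[0,0,0]},{"claw":255,"slide":[0,0,0.0005],"turn":[0,0,0]},{"claw":255,"slide":[0,0,0],"turn":[0,0,0]}]' >/dev/null; python3 st.py
```

```text
t 11.65 C xy mm [-89.8   3.4] z 207.4 Fc [-0.9  0.8] 0.6
t 12.32 C xy mm [-89.    2.8] z 203.9 Fc [-1.2  0.9] 5.3
```

```bash
for i in 1; do python3 -m pendant '[{"claw":255,"slide":[0,0,0.0005],"turn":[0,0,0]},{"claw":255,"slide":[0,0,0.0005],"turn":[0,0,0]},{"claw":255,"slide":[0,0,0.0005],"turn":[0,0,0]},{"claw":255,"slide":[0,0,0],"turn":[0,0,0]},{"claw":255,"slide":[0,0,0],"turn":[0,0,0]},{"claw":255,"slide":[0,0,0],"turn":[0,0,0]},{"claw":255,"slide":[0,0,0],"turn":[0,0,0]},{"claw":255,"slide":[0,0,0],"turn":[0,0,0]}]' >/dev/null; python3 st.py; python3 -m pendant '[{"claw":255,"slide":[0,0,0.0005],"turn":[0,0,0]},{"claw":255,"slide":[0,0,0.0005],"turn":[0,0,0]},{"claw":255,"slide":[0,0,0],"turn":[0,0,0]},{"claw":255,"slide":[0,0,0],"turn":[0,0,0]},{"claw":255,"slide":[0,0,0],"turn":[0,0,0]},{"claw":255,"slide":[0,0,0],"turn":[0,0,0]},{"claw":255,"slide":[0,0,0],"turn":[0,0,0]},{"claw":255,"slide":[0,0,0],"turn":[0,0,0]}]' >/dev/null; python3 st.py; done
```

```text
t 12.98 C xy mm [-89.    2.7] z 203.3 Fc [-1.8  1.6] 8.6
t 13.65 C xy mm [-89.    2.6] z 202.8 Fc [-3.3  2.7] 9.9
```

```bash
python3 -m pendant '[{"claw":255,"slide":[0,0,0.0005],"turn":[0,0,0]},{"claw":255,"slide":[0,0,0.0005],"turn":[0,0,0]},{"claw":255,"slide":[0,0,0],"turn":[0,0,0]},{"claw":255,"slide":[0,0,0],"turn":[0,0,0]},{"claw":255,"slide":[0,0,0],"turn":[0,0,0]},{"claw":255,"slide":[0,0,0],"turn":[0,0,0]},{"claw":255,"slide":[0,0,0],"turn":[0,0,0]},{"claw":255,"slide":[0,0,0],"turn":[0,0,0]}]' >/dev/null; python3 st.py; python3 -m pendant '[{"claw":255,"slide":[0,0,0.0005],"turn":[0,0,0]},{"claw":255,"slide":[0,0,0.0005],"turn":[0,0,0]},{"claw":255,"slide":[0,0,0],"turn":[0,0,0]},{"claw":255,"slide":[0,0,0],"turn":[0,0,0]},{"claw":255,"slide":[0,0,0],"turn":[0,0,0]},{"claw":255,"slide":[0,0,0],"turn":[0,0,0]},{"claw":255,"slide":[0,0,0],"turn":[0,0,0]},{"claw":255,"slide":[0,0,0],"turn":[0,0,0]}]' >/dev/null; python3 st.py
```

```text
t 14.32 C xy mm [-89.2   2.6] z 201.6 Fc [-2.9  0.5] 10.9
t 14.98 C xy mm [-89.3   2.6] z 200.1 Fc [-2.1  0.6] 7.7
```

```bash
python3 -m pendant '[{"claw":255,"slide":[0,0,0.0005],"turn":[0,0,0]},{"claw":255,"slide":[0,0,0.0005],"turn":[0,0,0]},{"claw":255,"slide":[0,0,0.0005],"turn":[0,0,0]},{"claw":255,"slide":[0,0,0.0005],"turn":[0,0,0]},{"claw":255,"slide":[0,0,0],"turn":[0,0,0]},{"claw":255,"slide":[0,0,0],"turn":[0,0,0]},{"claw":255,"slide":[0,0,0],"turn":[0,0,0]},{"claw":255,"slide":[0,0,0],"turn":[0,0,0]}]' >/dev/null; python3 st.py; python3 -m pendant '[{"claw":255,"slide":[0,0,0.0005],"turn":[0,0,0]},{"claw":255,"slide":[0,0,0.0005],"turn":[0,0,0]},{"claw":255,"slide":[0,0,0.0005],"turn":[0,0,0]},{"claw":255,"slide":[0,0,0.0005],"turn":[0,0,0]},{"claw":255,"slide":[0,0,0],"turn":[0,0,0]},{"claw":255,"slide":[0,0,0],"turn":[0,0,0]},{"claw":255,"slide":[0,0,0],"turn":[0,0,0]},{"claw":255,"slide":[0,0,0],"turn":[0,0,0]}]' >/dev/null; python3 st.py
```

```text
t 15.65 C xy mm [-89.6   2.9] z 196.3 Fc [-2.5  0.2] 3.2
t 16.32 C xy mm [-89.3   3.4] z 193.9 Fc [-0.1  0.1] -0.4
```

```bash
python3 -m pendant '[{"claw":255,"slide":[0,0,-0.01],"turn":[0,0,0]},{"claw":255,"slide":[0,0,-0.02],"turn":[0,0,0]},{"claw":255,"slide":[0,0,-0.02],"turn":[0,0,0]},{"claw":255,"slide":[0,0.01,0],"turn":[0,0,0]},{"claw":255,"slide":[0,0.015,0],"turn":[0,0,0]},{"claw":255,"slide":[0,0.015,0],"turn":[0,0,0]},{"claw":255,"slide":[0,0,0],"turn":[0,0,0]},{"claw":255,"slide":[0,0,0],"turn":[0,0,0]}]' >/dev/null; python3 st.py; python3 prof.py w5.png
```

```text
t 16.98 C xy mm [-49.    3.2] z 244.1 Fc [ 0.2 -0.3] -0.3
-95 154 [191.4 192.8 194.2]
-91 163 [191.2 192.3 193.3]
-87 158 [190.  191.1 192.3]
-83 163 [188.7 189.9 190.9]
-79 152 [187.8 188.8 189.7]
-75 135 [186.5 187.7 188.8]
-71 191 [186.1 187.2 189.7]
-67 183 [189.1 191.4 192.6]
-63 303 [190.4 287.  289.8]
-59 1192 [250.1 270.8 286.2]
-55 580 [177.8 265.6 282.8]
-51 72 [280.7 281.4 289.7]
-47 64 [280.5 281.6 289.5]
-43 203 [165.6 170.  282.2]
-39 163 [169.  170.1 281.8]
-35 115 [169.  169.9 170.8]
-31 160 [168.9 170.3 173.4]
-27 122 [172.  173.  173.7]
-23 69 [171.9 172.8 173.9]
```

View pics/w5.png

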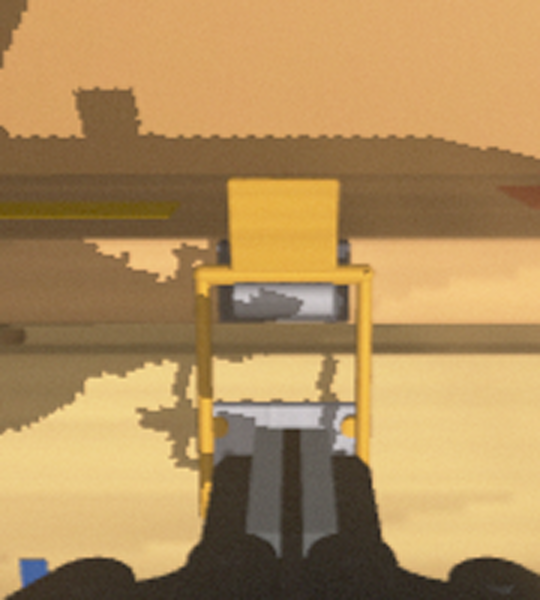

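The wrist view shows the loop around the hook: its bar (crop row 272) is outside the lip (row 300), with the tab outward. The bar's top reads 186–187 mm against an expected ~183, so it may not be fully down on the plinth. I press the tab again, gently, down to contact.

```bash
python3 -m pendant '[{"claw":255,"slide":[0,-0.013,0],"turn":[0,0,0]},{"claw":255,"slide":[0,-0.014,0],"turn":[0,0,0]},{"claw":255,"slide":[0,-0.013,0.01],"turn":[0,0,0]},{"claw":255,"slide":[0,0,0.02],"turn":[0,0,0]},{"claw":255,"slide":[0,0,0.014],"turn":[0,0,0]},{"claw":255,"slide":[0,0,0.003],"turn":[0,0,0]},{"claw":255,"slide":[0,0,0.002],"turn":[0,0,0]},{"claw":255,"slide":[0,0,0],"turn":[0,0,0]}]' >/dev/null; python3 st.py; python3 -m pendant '[{"claw":255,"slide":[0,0,0.001],"turn":[0,0,0]},{"claw":255,"slide":[0,0,0.001],"turn":[0,0,0]},{"claw":255,"slide":[0,0,0.0005],"turn":[0,0,0]},{"claw":255,"slide":[0,0,0.0005],"turn":[0,0,0]},{"claw":255,"slide":[0,0,0.0005],"turn":[0,0,0]},{"claw":255,"slide":[0,0,0.0005],"turn":[0,0,0]},{"claw":255,"slide":[0,0,0],"turn":[0,0,0]},{"claw":255,"slide":[0,0,0],"turn":[0,0,0]}]' >/dev/null; python3 st.py; python3 -m pendant '[{"claw":255,"slide":[0,0,0.0005],"turn":[0,0,0]},{"claw":255,"slide":[0,0,0.0005],"turn":[0,0,0]},{"claw":255,"slide":[0,0,0.0005],"turn":[0,0,0]},{"claw":255,"slide":[0,0,0],"turn":[0,0,0]},{"claw":255,"slide":[0,0,0],"turn":[0,0,0]},{"claw":255,"slide":[0,0,0],"turn":[0,0,0]},{"claw":255,"slide":[0,0,0],"turn":[0,0,0]},{"claw":255,"slide":[0,0,0],"turn":[0,0,0]}]' >/dev/null; python3 st.py
```

```text
t 17.70 C xy mm [-89.6   3.1] z 195.3 Fc [-0.4  0.3] 0.9
t 18.37 C xy mm [-89.5   3.2] z 191.1 Fc [0.2 0.1] -0.0
t 19.03 C xy mm [-89.3   3.1] z 189.9 Fc [-0.1  1.1] 0.8
```

```bash
python3 -m pendant '[{"claw":255,"slide":[0,0,0.0005],"turn":[0,0,0]},{"claw":255,"slide":[0,0,0.0005],"turn":[0,0,0]},{"claw":255,"slide":[0,0,0.0005],"turn":[0,0,0]},{"claw":255,"slide":[0,0,0.0005],"turn":[0,0,0]},{"claw":255,"slide":[0,0,0],"turn":[0,0,0]},{"claw":255,"slide":[0,0,0],"turn":[0,0,0]},{"claw":255,"slide":[0,0,0],"turn":[0,0,0]},{"claw":255,"slide":[0,0,0],"turn":[0,0,0]}]' >/dev/null; python3 st.py;  python3 -m pendant '[{"claw":255,"slide":[0,0,0.0005],"turn":[0,0,0]},{"claw":255,"slide":[0,0,0.0005],"turn":[0,0,0]},{"claw":255,"slide":[0,0,0],"turn":[0,0,0]},{"claw":255,"slide":[0,0,0],"turn":[0,0,0]},{"claw":255,"slide":[0,0,0],"turn":[0,0,0]},{"claw":255,"slide":[0,0,0],"turn":[0,0,0]},{"claw":255,"slide":[0,0,0],"turn":[0,0,0]},{"claw":255,"slide":[0,0,0],"turn":[0,0,0]}]' >/dev/null; python3 st.py
```

```text
t 19.70 C xy mm [-89.4   3. ] z 187.8 Fc [-0.7  0.3] 0.8
t 20.37 C xy mm [-89.4   3. ] z 186.8 Fc [-0.9  0.2] -0.4
```

```bash
python3 -m pendant '[{"claw":255,"slide":[0,0,0.0005],"turn":[0,0,0]},{"claw":255,"slide":[0,0,0.0005],"turn":[0,0,0]},{"claw":255,"slide":[0,0,0.0005],"turn":[0,0,0]},{"claw":255,"slide":[0,0,0],"turn":[0,0,0]},{"claw":255,"slide":[0,0,0],"turn":[0,0,0]},{"claw":255,"slide":[0,0,0],"turn":[0,0,0]},{"claw":255,"slide":[0,0,0],"turn":[0,0,0]},{"claw":255,"slide":[0,0,0],"turn":[0,0,0]}]' >/dev/null; python3 st.py;  python3 -m pendant '[{"claw":255,"slide":[0,0,0.0005],"turn":[0,0,0]},{"claw":255,"slide":[0,0,0.0005],"turn":[0,0,0]},{"claw":255,"slide":[0,0,0],"turn":[0,0,0]},{"claw":255,"slide":[0,0,0],"turn":[0,0,0]},{"claw":255,"slide":[0,0,0],"turn":[0,0,0]},{"claw":255,"slide":[0,0,0],"turn":[0,0,0]},{"claw":255,"slide":[0,0,0],"turn":[0,0,0]},{"claw":255,"slide":[0,0,0],"turn":[0,0,0]}]' >/dev/null; python3 st.py
python3 - <<'E'
from st import *
p=cam("wrist"); save(p,"w6.png",(220,60,400,260),3)
v,u=np.nonzero(p["depth"]>0); X=pts(p,u,v); L=(X[:,:2]-C)@A.T; z=X[:,2]-.0018
for s in(-1,1):
  for a in np.arange(-.1,-.03,.004):
    k=(abs(L[:,1]-.003-s*.0155)<.0025)&(z>.1)&(z<.21)&(abs(L[:,0]-a-.002)<.002)
    if k.sum()>2: print(s,round(a*1e3+2),k.sum(),(np.percentile(z[k],[5,50,95])*1e3).round(1))
E
```

```text
t 21.03 C xy mm [-89.2   2.9] z 185.9 Fc [-1.6  0.6] 5.8
t 21.70 C xy mm [-89.2   2.9] z 185.7 Fc [-2.3  2.5] 8.6
-1 -98 14 [197.1 204.3 209.3]
-1 -94 39 [184.5 185.8 207.5]
-1 -90 8 [183.6 184.6 185.2]
-1 -78 27 [138.8 145.6 176.8]
-1 -74 116 [102.3 123.7 140.8]
1 -98 3 [200.6 200.7 205.9]
1 -78 80 [142.3 154.4 168.3]
1 -74 131 [103.5 126.  156.6]
1 -70 4 [170.8 180.8 181.6]
```

View pics/w6.png

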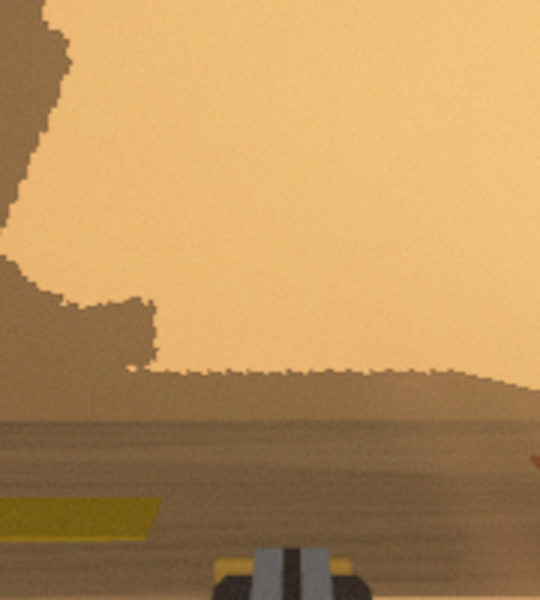

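The view shows the finger on the tab, which it has pressed to z ≈ 186 against a solid stop (8.6 N), so the bar is on the plinth. Next I go round to the door side of the pad and push the lever over.

```bash
python3 -m pendant '[{"claw":255,"slide":[0,0,-0.004],"turn":[0,0,0]},{"claw":255,"slide":[0,0,-0.02],"turn":[0,0,0]},{"claw":255,"slide":[0,0,-0.02],"turn":[0,0,0]},{"claw":255,"slide":[0,0,-0.022],"turn":[0,0,0]},{"claw":255,"slide":[0,0.022,0],"turn":[0,0,0]},{"claw":255,"slide":[0,0,0.014],"turn":[0,0,0]},{"claw":255,"slide":[0,0,0.012],"turn":[0,0,0]},{"claw":255,"slide":[0,0,0],"turn":[0,0,0]}]' >/dev/null; python3 st.py;  python3 prof.py w7.png | sed -n 1,12p; python3 -m pendant '[{"claw":255,"slide":[0,0.004,0],"turn":[0,0,0]},{"claw":255,"slide":[0,0.004,0],"turn":[0,0,0]},{"claw":255,"slide":[0,0.004,0],"turn":[0,0,0]},{"claw":255,"slide":[0,0.004,0],"turn":[0,0,0]},{"claw":255,"slide":[0,0.002,0],"turn":[0,0,0]},{"claw":255,"slide":[0,0.002,0],"turn":[0,0,0]},{"claw":255,"slide":[0,0.002,0],"turn":[0,0,0]},{"claw":255,"slide":[0,0.002,0],"turn":[0,0,0]}]' >/dev/null; python3 st.py
```

```text
t 22.42 C xy mm [-69.6   4.6] z 219.8 Fc [-0.1 -0.4] -0.6
-95 130 [184.6 185.8 186.8]
-91 174 [184.2 185.5 186.5]
-87 628 [184.1 286.7 289.6]
-83 1355 [183.6 268.7 282.4]
-79 1687 [183.1 249.9 280. ]
-75 766 [181.8 241.2 284.8]
-71 507 [181.1 189.8 282.7]
-67 316 [190.7 192.4 268.5]
-63 260 [190.9 268.  275.3]
-59 89 [209.5 257.7 272.7]
-55 4 [190.3 269.3 271.1]
-27 16 [232.4 234.6 236.7]
t 23.13 C xy mm [-43.1   2.9] z 224.4 Fc [-0.2 -0.1] 0.8
```

The tab stays down (185 mm, bar top about 182–183), so the loop is seated. Now I push the lever.

```bash
python3 -m pendant '[{"claw":255,"slide":[0,0.0015,0],"turn":[0,0,0]},{"claw":255,"slide":[0,0.0015,0],"turn":[0,0,0]},{"claw":255,"slide":[0,0.0015,0],"turn":[0,0,0]},{"claw":255,"slide":[0,0.0015,0],"turn":[0,0,0]},{"claw":255,"slide":[0,0.0015,0],"turn":[0,0,0]},{"claw":255,"slide":[0,0.0015,0],"turn":[0,0,0]},{"claw":255,"slide":[0,0.0015,0],"turn":[0,0,0]},{"claw":255,"slide":[0,0.0015,0],"turn":[0,0,0]}]' >/dev/null; python3 st.py; python3 -m pendant '[{"claw":255,"slide":[0,0.0015,0],"turn":[0,0,0]},{"claw":255,"slide":[0,0.0015,0],"turn":[0,0,0]},{"claw":255,"slide":[0,0.0015,0],"turn":[0,0,0]},{"claw":255,"slide":[0,0.0015,0],"turn":[0,0,0]},{"claw":255,"slide":[0,0.001,0],"turn":[0,0,0]},{"claw":255,"slide":[0,0.001,0],"turn":[0,0,0]},{"claw":255,"slide":[0,0.001,0],"turn":[0,0,0]},{"claw":255,"slide":[0,0.001,0],"turn":[0,0,0]}]' >/dev/null; python3 st.py
```

```text
t 23.80 C xy mm [-31.7   2.8] z 224.6 Fc [-3.   0.5] 2.8
t 24.47 C xy mm [-21.5   2.7] z 224.8 Fc [-4.8 -0.1] 5.7
```

```bash
python3 -m pendant '[{"claw":255,"slide":[0,0.0015,0],"turn":[0,0,0]},{"claw":255,"slide":[0,0.0015,0],"turn":[0,0,0]},{"claw":255,"slide":[0,0.0015,0],"turn":[0,0,0]},{"claw":255,"slide":[0,0.0015,0],"turn":[0,0,0]},{"claw":255,"slide":[0,0.0015,0],"turn":[0,0,0]},{"claw":255,"slide":[0,0.0015,0],"turn":[0,0,0]},{"claw":255,"slide":[0,0.0015,0],"turn":[0,0,0]},{"claw":255,"slide":[0,0.0015,0],"turn":[0,0,0]}]' >/dev/null; python3 st.py; python3 -m pendant '[{"claw":255,"slide":[0,0.0015,0.0003],"turn":[0,0,0]},{"claw":255,"slide":[0,0.0015,0.0003],"turn":[0,0,0]},{"claw":255,"slide":[0,0.0015,0.0003],"turn":[0,0,0]},{"claw":255,"slide":[0,0.0015,0.0003],"turn":[0,0,0]},{"claw":255,"slide":[0,0.0015,0.0003],"turn":[0,0,0]},{"claw":255,"slide":[0,0.0015,0.0003],"turn":[0,0,0]},{"claw":255,"slide":[0,0.0015,0.0003],"turn":[0,0,0]},{"claw":255,"slide":[0,0.0015,0.0003],"turn":[0,0,0]}]' >/dev/null; python3 st.py
```

```text
t 25.13 C xy mm [-10.6   2.8] z 223.9 Fc [-6.8 -0.1] 3.6
t 25.80 C xy mm [0.2 2.8] z 220.4 Fc [-8.3 -0.8] 2.0
```

```bash
python3 -m pendant '[{"claw":255,"slide":[0,0.0015,0.0009],"turn":[0,0,0]},{"claw":255,"slide":[0,0.0015,0.0009],"turn":[0,0,0]},{"claw":255,"slide":[0,0.0015,0.0009],"turn":[0,0,0]},{"claw":255,"slide":[0,0.0015,0.0009],"turn":[0,0,0]},{"claw":255,"slide":[0,0.0015,0.0009],"turn":[0,0,0]},{"claw":255,"slide":[0,0.0015,0.0009],"turn":[0,0,0]},{"claw":255,"slide":[0,0.0015,0.0009],"turn":[0,0,0]},{"claw":255,"slide":[0,0.0015,0.0009],"turn":[0,0,0]}]' >/dev/null; python3 st.py; python3 -m pendant '[{"claw":255,"slide":[0,0.0011,0.0012],"turn":[0,0,0]},{"claw":255,"slide":[0,0.0011,0.0012],"turn":[0,0,0]},{"claw":255,"slide":[0,0.0011,0.0012],"turn":[0,0,0]},{"claw":255,"slide":[0,0.0011,0.0012],"turn":[0,0,0]},{"claw":255,"slide":[0,0.0011,0.0012],"turn":[0,0,0]},{"claw":255,"slide":[0,0.0011,0.0012],"turn":[0,0,0]},{"claw":255,"slide":[0,0.0011,0.0012],"turn":[0,0,0]},{"claw":255,"slide":[0,0.0011,0.0012],"turn":[0,0,0]}]' >/dev/null; python3 st.py
```

```text
t 26.47 C xy mm [11.9  2.8] z 212.9 Fc [-9.8  0.3] 2.4
t 27.13 C xy mm [22.6  2.8] z 204.3 Fc [-4.4  0. ] 3.3
```

```bash
python3 -m pendant '[{"claw":255,"slide":[0,0.0008,0.0014],"turn":[0,0,0]},{"claw":255,"slide":[0,0.0008,0.0014],"turn":[0,0,0]},{"claw":255,"slide":[0,0.0008,0.0014],"turn":[0,0,0]},{"claw":255,"slide":[0,0.0006,0.0014],"turn":[0,0,0]},{"claw":255,"slide":[0,0.0006,0.0014],"turn":[0,0,0]},{"claw":255,"slide":[0,0.0004,0.0014],"turn":[0,0,0]},{"claw":255,"slide":[0,0.0004,0.0012],"turn":[0,0,0]},{"claw":255,"slide":[0,0.0004,0.001],"turn":[0,0,0]}]' >/dev/null; python3 st.py
```

```text
t 27.80 C xy mm [28.7  2.7] z 194.4 Fc [-2.4  0.8] 1.9
```

```bash
python3 -m pendant '[{"claw":255,"slide":[0,0.0004,0.0008],"turn":[0,0,0]},{"claw":255,"slide":[0,0.0004,0.0008],"turn":[0,0,0]},{"claw":255,"slide":[0,0.0004,0.0007],"turn":[0,0,0]},{"claw":255,"slide":[0,0.0004,0.0007],"turn":[0,0,0]},{"claw":255,"slide":[0,0.0004,0.0006],"turn":[0,0,0]},{"claw":255,"slide":[0,0,0.0005],"turn":[0,0,0]},{"claw":255,"slide":[0,0,0.0005],"turn":[0,0,0]},{"claw":255,"slide":[0,0,0],"turn":[0,0,0]}]' >/dev/null; python3 st.py; python3 -m pendant '[{"claw":255,"slide":[0,0,0.0005],"turn":[0,0,0]},{"claw":255,"slide":[0,0,0.0005],"turn":[0,0,0]},{"claw":255,"slide":[0,0,0.0005],"turn":[0,0,0]},{"claw":255,"slide":[0,0,0.0005],"turn":[0,0,0]},{"claw":255,"slide":[0,0,0],"turn":[0,0,0]},{"claw":255,"slide":[0,0,0],"turn":[0,0,0]},{"claw":255,"slide":[0,0,0],"turn":[0,0,0]},{"claw":255,"slide":[0,0,0],"turn":[0,0,0]}]' >/dev/null; python3 st.py
```

```text
t 28.47 C xy mm [30.6  2.7] z 189.9 Fc [-0.8 -0.3] 0.5
t 29.13 C xy mm [30.5  2.6] z 188.1 Fc [1.9 0.7] 1.7
```

```bash
python3 -m pendant '[{"claw":255,"slide":[0,0,0.0005],"turn":[0,0,0]},{"claw":255,"slide":[0,0,0.0005],"turn":[0,0,0]},{"claw":255,"slide":[0,0,0.0005],"turn":[0,0,0]},{"claw":255,"slide":[0,0,0.0005],"turn":[0,0,0]},{"claw":255,"slide":[0,0,0],"turn":[0,0,0]},{"claw":255,"slide":[0,0,0],"turn":[0,0,0]},{"claw":255,"slide":[0,0,0],"turn":[0,0,0]},{"claw":255,"slide":[0,0,0],"turn":[0,0,0]}]' >/dev/null; python3 st.py
```

```text
t 29.80 C xy mm [30.5  2.6] z 187.9 Fc [-0.9  1.4] 7.4
```

```bash
python3 -m pendant '[{"claw":255,"slide":[0,0,0.0005],"turn":[0,0,0]},{"claw":255,"slide":[0,0,0.0005],"turn":[0,0,0]},{"claw":255,"slide":[0,0,0.0005],"turn":[0,0,0]},{"claw":255,"slide":[0,0,0.0005],"turn":[0,0,0]},{"claw":255,"slide":[0,0,0],"turn":[0,0,0]},{"claw":255,"slide":[0,0,0],"turn":[0,0,0]},{"claw":255,"slide":[0,0,0],"turn":[0,0,0]},{"claw":255,"slide":[0,0,0],"turn":[0,0,0]}]' >/dev/null; python3 st.py
```

```text
t 30.47 C xy mm [30.6  2.5] z 187.8 Fc [-2.6  3.1] 12.9
```

```bash
python3 -m pendant '[{"claw":255,"slide":[0,0,0.0004],"turn":[0,0,0]},{"claw":255,"slide":[0,0,0.0003],"turn":[0,0,0]},{"claw":255,"slide":[0,0,0],"turn":[0,0,0]},{"claw":255,"slide":[0,0,0],"turn":[0,0,0]},{"claw":255,"slide":[0,0,0],"turn":[0,0,0]},{"claw":255,"slide":[0,0,0],"turn":[0,0,0]},{"claw":255,"slide":[0,0,0],"turn":[0,0,0]},{"claw":255,"slide":[0,0,0],"turn":[0,0,0]}]' >/dev/null; python3 st.py; python3 -m pendant '[{"claw":255,"slide":[0,0,0],"turn":[0,0,0]},{"claw":255,"slide":[0,0,0],"turn":[0,0,0]},{"claw":255,"slide":[0,0,-0.002],"turn":[0,0,0]},{"claw":255,"slide":[0,0,-0.004],"turn":[0,0,0]},{"claw":255,"slide":[0,0,-0.02],"turn":[0,0,0]},{"claw":255,"slide":[0,0,-0.035],"turn":[0,0,0]},{"claw":255,"slide":[0,0,-0.035],"turn":[0,0,0]},{"claw":255,"slide":[0,0,-0.02],"turn":[0,0,0]}]' >/dev/null; python3 st.py
python3 - <<'E'
from st import *
p=cam("wrist"); save(p,"w8.png",(200,80,440,260),3)
v,u=np.nonzero(p["depth"]>0); X=pts(p,u,v); L=(X[:,:2]-C)@A.T; z=X[:,2]-.0018
for nm,y in (("mid",.003),("y+50",.053)):
  for a in np.arange(-.105,.07,.005):
    k=(abs(L[:,1]-y)<.01)&(z>.1)&(z<.22)&(abs(L[:,0]-a-.0025)<.0025)
    if k.sum()>3: print(nm,round(a*1e3+2.5),k.sum(),(np.percentile(z[k],[5,50,95])*1e3).round(1))
E
```

```text
t 31.13 C xy mm [30.6  2.5] z 187.7 Fc [-4.9  3.1] 15.0
t 31.80 C xy mm [30.5  2. ] z 302.4 Fc [ 1.1 -0.3] 1.1
mid -82 25 [192.3 192.9 194.5]
mid -77 174 [191.4 192.8 194.4]
mid -72 168 [188.5 190.3 192. ]
mid -67 143 [186.2 187.8 189.4]
mid -62 144 [184.3 185.9 190.1]
mid -57 149 [190.7 192.  193.2]
mid -52 138 [177.3 185.8 191.9]
mid -47 132 [168.9 176.8 178.6]
mid -42 84 [168.4 169.6 171. ]
mid -37 126 [168.8 169.9 171.1]
mid -32 105 [168.6 169.9 171. ]
mid -27 124 [169.7 172.8 174.1]
mid -22 116 [172.  173.  174.1]
mid -17 115 [171.7 172.9 173.8]
mid -12 148 [172.  181.2 184.4]
mid -7 110 [180.7 183.5 186.5]
mid -2 129 [172.2 186.7 188. ]
mid 3 125 [185.8 186.9 188.1]
mid 8 110 [185.6 186.8 187.9]
mid 13 105 [185.7 187.  188.2]
mid 18 103 [185.7 186.9 187.9]
mid 23 109 [185.8 186.9 187.9]
mid 28 118 [185.9 187.2 188.6]
mid 33 105 [186.9 188.  188.7]
mid 38 104 [186.8 187.8 188.8]
mid 43 98 [187.  187.9 188.9]
mid 48 53 [186.7 187.4 188.3]
y+50 -67 72 [168.2 169.5 170.5]
y+50 -62 125 [168.5 170.  171.1]
y+50 -57 131 [168.5 169.8 171. ]
y+50 -52 132 [168.8 169.8 171.1]
y+50 -47 126 [168.4 169.7 170.8]
y+50 -42 86 [168.4 169.6 170.6]
y+50 -37 129 [168.8 169.9 171.2]
y+50 -32 107 [168.7 169.8 171. ]
y+50 -27 126 [168.7 169.9 171. ]
y+50 -22 103 [168.8 170.  171.2]
y+50 -17 105 [168.7 169.9 171.2]
y+50 -12 119 [168.7 169.9 171.3]
y+50 -7 108 [168.7 169.9 170.8]
y+50 -2 100 [168.5 169.9 170.8]
y+50 3 104 [168.8 169.9 170.9]
y+50 8 103 [169.  169.8 170.9]
y+50 13 99 [168.9 169.8 170.9]
y+50 18 99 [168.8 169.9 170.9]
y+50 23 95 [168.9 170.1 171.1]
y+50 28 90 [168.7 169.9 170.8]
y+50 33 94 [169.  169.9 171. ]
y+50 38 95 [169.  170.  170.9]
y+50 43 88 [168.9 170.  170.9]
y+50 48 86 [169.  169.9 170.9]
y+50 53 17 [169.  169.8 170.7]
```

View pics/w8.png

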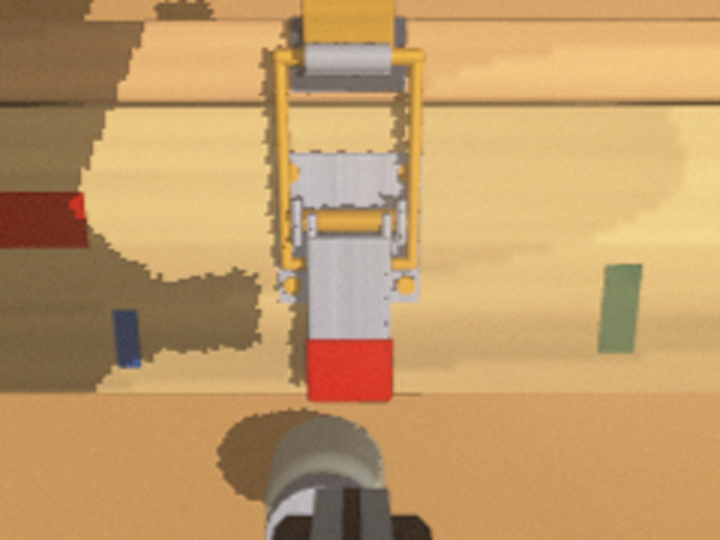

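The final view shows the red pad lying flat (188 mm at x = 33–48). The door gap is down to a thin line, and the bar is under the lip at crop (348,58). The arm is clear, so I hand in.

Run:
```python
from st import *
p=cam("top")
for n in["jar_mid","tape_mid","mug_mid"]:
    m=finder.masks_of(p,n)[:1]
    for m in m:
        v,u=np.nonzero(m["pixels"]&(p["depth"]>0)); Z=pts(p,u,v); Z=Z[Z[:,2]>.01]; print(n,m["conf"],Z.min(0).round(3),Z.max(0).round(3))
print(env.close_job())
```

```text
jar_mid 0.71 [ 0.618 -0.12   0.011] [ 0.805 -0.044  0.581]
tape_mid 0.66 [ 0.557 -0.407  0.01 ] [ 0.716 -0.142  0.659]
mug_mid 0.73 [0.519 0.074 0.01 ] [0.606 0.164 0.089]
the job is handed in; nothing more can be done
None
```

The latch is closed and the job is handed in, after about 32 s on the robot clock; no verdict was given.

**What I did**
1. I swung the lever back to its stop and tipped the loop over onto the hook.
2. I pressed the tab down. It snapped past the lip at about 11 N, but the bar stayed about 4 mm high. I pressed the tab a second time, up to 8.6 N, and that seated the bar on the plinth.
3. I swung the lever over until it lay home and held a push of about 15 N for roughly 0.8 s. Then I lifted the gripper about 11 cm clear.

**What the last checks showed**
- **Lever:** the red pad lies flat at 188 mm, as it should when home.
- **Door:** its gap is down to a thin line.
- **Loop:** the bar is under the lip on the outer side of the post.
- **Forces:** the highest I read was about 16 N (15.0 N of it vertical), during the final push. I only read forces at the end of each move, so short peaks in between were not seen.
- **Mug:** it has not moved.
- **Jar and tape:** this check was inconclusive. The arm was in the camera's view and got into their masks. The edges it did not cover are within about 6 mm of the start, and the fingers never came lower than about 185 mm, well above both.

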